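# Put the phone chargers away in the drawer

### The arm

A 6-joint arm with a two-finger parallel gripper is mounted at the origin on a cart in front of the work surface, level with it; the furniture and walls round the work are solid. World frame = base frame: x ahead of the robot, y to its left, z up, the work surface at z = 0. Lengths are in m, angles in rad, forces in N, time in s.
With the tool pointing down it reaches from about 0.35 to 0.85 m from the base axis. Payload 8.1 kg.
Tool frame: the origin (TCP) lies at the very end of the fingers, on their centre line; the grasp point (between the pads) lies 19 mm behind it; z points along the fingers, y is the line along which they close (so a half turn about z gives the same grasp; the last joint's range is limited). The gripper opens to 93 mm and grips with 3 to 60 N. Pads are 15 mm wide; open, the fingers measure 128 mm over their backs; the gripper's body (75 mm by 188 mm) begins 65 mm behind the grasp point.
Start: joints at [1.226, 0.13, 1.488, -0, 1.523, -0.085], TCP at [0.154, 0.58, 0.219] pointing down, gripper open.
Joint ranges: [-2.96, 2.96], [-0.89, 2.26], [0.02, 2.5], [-1.34, 4.48], [0, 2.73], [-2.66, 2.66]. Speed limits (rad/s): [2.39, 2.39, 2.79, 3.14, 3.14, 3.14].

### API

Orientations are given as a rotation vector (axis times angle).
In Python, from plant import read_state, eyes, workorder gives the robot as it stands. The module is installed in compiled form; this text tells all that it offers.
- The arm moves only by the tool play_rows, never from a script. Its argument "targets" is one flat list of numbers, 4 for each row, row after row: the shift along the tool's x, y, z in cm, then the turn about the tool's z in degrees. In form: [dx, dy, dz, roll, dx, dy, dz, roll, ...]. A call has 1 to 8 rows; each row is the pose to reach, as a shift and turn from the pose commanded when the call began, along the tool's axes at that moment; what a row does not reach only later rows make up. A row lasts 1/12 s, in which the tool goes at most 41.7 mm and 7.16 degrees, less where a joint would pass 70% of its speed; a pose out of reach is approached as far as the arm can. A call with a gripper value outside its range is refused whole. "grip" is the finger opening in cm, from 0 to 9.3, set as the call begins (left out, the last holds). The fingers move at their own pace and stop on an object; "grip_force" is the grip in N (left out, the last holds). Time passes only in rows, so rows that repeat a pose let the fingers close. It gives the time, the measured TCP pose, the force, the opening and the grip force at its end, in the units of the state.
- read_state(): the state, without advancing time (a new reading comes with each control period).
- eyes.read_camera(name): name is "scene" or "top" or "wrist"; returns a dict with "image" (384x512x3 uint8, red, green, blue), "vfov" (degrees; the focal length in pixels is half the picture's height over the tangent of half this angle, whatever the lens; pixels are square), "cx", "cy" (the principal point, pixels), "cam_to_world" (4x4, takes a point from camera to world coordinates); the wrist camera has in their place "T_tool_cam" (4x4, takes a point from camera to tool coordinates, whose origin is the TCP and whose axes are the flange's). Camera axes: x right, y up, looking along -z (the intrinsics and any distortion apply to the point x, -y, -z); pixel columns grow to the right and rows downward; lengths in m; the calibration is good to about 2 mm. A picture is of the moment at which its call begins: read the wrist's pose just before it. There is no depth.
- workorder.close_job(): hands the job in; it is judged then, once.
The state is a dict: "t": time; "q": joint angles; "dq": joint speeds; "joint_torque": joint torques, N m; "tool_pos": TCP position; "orientation": TCP orientation; "force": force on the tool from outside, world axes, zero at the start; "wrist_torque": the same for the moment, N m; "opening": finger opening in m; "gripper_force": force on a finger pad.
Only numpy, scipy, OpenCV 4.12 (cv2) and the standard library are available. Lean on these libraries where they do the work, as an engineer would, in place of code of your own. Each camera call takes 0.05 s, during which the arm holds its last target. There are 200 camera calls.

### The job

Put the phone chargers away: open the small organiser's drawer, unplug every black charger from the white socket bar and put it in the drawer together with the black charger that lies loose on the worktop, then shut the drawer fully. Leave the white night light with the amber dome plugged in, and do not knock over or push away the mug, the pot and the timer standing around.

Things in the scene. Friction and masses are not known exactly. Their poses are not given: they have to be found in the camera images.
- socket_bar: white socket bar fixed to the worktop, 300 mm long (its y axis), 64 mm wide (its x axis) and 28 mm high; origin at the centre of its underside. Four wells in its top at y = -96, -32, 32 and 96 mm, 16 mm deep. Sprung catches hold each plug: a straight pull upward of about 7 to 12 N frees it in the first 5 mm; it is clear after 17 mm
- charger_a_mid (a point): black phone charger, 60 g: a block 34 x 34 x 40 mm with a plug 22 x 22 mm, 16 mm long, on one end. This point is the block's centre, 36 mm from the plug's end, 20 mm from the free end; z runs from the plug's end to the free end, x and y square to the block's sides. May be absent. Starts plugged into the socket bar, z up, x across the bar, its block standing 40 mm above the bar's top
- charger_b_mid (a point): black phone charger, 60 g: a block 34 x 34 x 40 mm with a plug 22 x 22 mm, 16 mm long, on one end. This point is the block's centre, 36 mm from the plug's end, 20 mm from the free end; z runs from the plug's end to the free end, x and y square to the block's sides. May be absent. Starts plugged into the socket bar, z up, x across the bar, its block standing 40 mm above the bar's top
- charger_c_mid (a point): black phone charger, 60 g: a block 34 x 34 x 40 mm with a plug 22 x 22 mm, 16 mm long, on one end. This point is the block's centre, 36 mm from the plug's end, 20 mm from the free end; z runs from the plug's end to the free end, x and y square to the block's sides. May be absent. Starts plugged into the socket bar, z up, x across the bar, its block standing 40 mm above the bar's top
- charger_a: the same charger as charger_a_mid; origin at the middle of the plug's end face
- charger_b: the same charger as charger_b_mid; origin at the middle of the plug's end face
- charger_c: the same charger as charger_c_mid; origin at the middle of the plug's end face
- charger_d: the same charger as charger_d_mid; origin at the middle of the plug's end face
- charger_d_mid (a point): black phone charger, 60 g: a block 34 x 34 x 40 mm with a plug 22 x 22 mm, 16 mm long, on one end. This point is the block's centre, 36 mm from the plug's end, 20 mm from the free end; z runs from the plug's end to the free end, x and y square to the block's sides. This one is always there; at the start it lies on its side on the worktop, its z axis level.
- night_light_mid (a point): white round night light, 40 mm in diameter, with an amber dome on top, plugged into one of the wells by a plug like the chargers'; this point is on its axis, 36 mm above its plug's end, at 48 mm height when it is fully in. It must stay plugged in
- drawer (a joint): the organiser's drawer: 0 shut, grows as it is pulled straight out along the drawer's -x direction, to 0.15 m; sliding friction about 2 N, no spring, it stays where it is left. At the start it may stand up to 10 mm ajar
- drawer_handle (a point): middle of the drawer's straight handle bar, level, 10 mm thick, 100 mm long along the drawer's y axis, 66 mm above the worktop; the bar's axis stands 40 mm in front of the drawer's front, so 35 mm are free behind it. Moves with the drawer; its axes are the organiser's: -x is the way the drawer opens
- drawer_floor (a point): centre of the drawer's inner floor, 16 mm above the worktop; the inside is 180 mm long (x) and 238 mm wide (y), its side walls 43 mm and its front 76 mm above the floor. Same axes as the handle, moves with the drawer; the handle is 142 mm in front of it
- organiser: small wooden organiser fixed on the worktop, 200 mm deep (x), 270 mm wide (y), 97 mm high, with one drawer in its front (-x); origin at the centre of its underside. The shut drawer leaves 72 mm free above its floor
- kitchen_timer: white and red kitchen timer, 65 mm in diameter, 55 mm high, a bystander; origin at the centre of its underside
- mug: orange mug, 81 mm in diameter, 101 mm high, a bystander; origin under it
- spread_pot: small food pot, 72 mm in diameter, 71 mm high, a bystander; origin under it
There are look-alikes about, which are no part of the job. Leave any red look-alike of the charger_c alone. Leave any green look-alike of the charger_b alone.

How it is judged:
On the way, in this order (a step that is already met when the one before it is completed fails the run):
1. the drawer has been pulled open by 90 mm or more (value of joint drawer above 0.09 m), for 0.2 s.
2. every charger is in the drawer (x of charger_a_mid in the frame of drawer_floor between -0.095 and 0.095 m and y of charger_a_mid in the frame of drawer_floor between -0.122 and 0.122 m and z of charger_a_mid in the frame of drawer_floor between 0.005 and 0.062 m and x of charger_b_mid in the frame of drawer_floor between -0.095 and 0.095 m and y of charger_b_mid in the frame of drawer_floor between -0.122 and 0.122 m and z of charger_b_mid in the frame of drawer_floor between 0.005 and 0.062 m and x of charger_c_mid in the frame of drawer_floor between -0.095 and 0.095 m and y of charger_c_mid in the frame of drawer_floor between -0.122 and 0.122 m and z of charger_c_mid in the frame of drawer_floor between 0.005 and 0.062 m and x of charger_d_mid in the frame of drawer_floor between -0.095 and 0.095 m and y of charger_d_mid in the frame of drawer_floor between -0.122 and 0.122 m and z of charger_d_mid in the frame of drawer_floor between 0.005 and 0.062 m), for 0.2 s.
At the end, for the whole second after the job is handed in: every charger that is there lies at rest inside the drawer, the drawer is shut to within 6 mm, and the night light is still in its socket (raised by no more than 5 mm) (all of step 2 and linear speed of each of charger_a, charger_b, charger_c, charger_d below 0.02 m/s and value of joint drawer below 0.006 m and z of night_light_mid in the frame of socket_bar below 0.053 m); the robot touches nothing.
It fails at once if the night light is pulled out of its socket (raised by more than 10 mm) (z of night_light_mid in the frame of socket_bar above 0.058 m).
It fails at once if the timer is tipped over or pushed away by more than 5 cm (angle between kitchen_timer's own z axis and vertical above 0.6 rad or distance of kitchen_timer from where it was at the start of the episode above 0.05 m).
It fails at once if the mug is tipped over or pushed away by more than 5 cm (angle between mug's own z axis and vertical above 0.6 rad or distance of mug from where it was at the start of the episode above 0.05 m).
It fails at once if the pot is tipped over or pushed away by more than 5 cm (angle between spread_pot's own z axis and vertical above 0.6 rad or distance of spread_pot from where it was at the start of the episode above 0.05 m).
Of charger_a, charger_b, charger_c only 2 to 3 are there at a start; the rules pass over those that are not, and their reading is None.
At some moment in a run one of charger_d may be knocked a few centimetres aside while the robot is not near it.
Once in a run the grip may slacken for a moment while it holds something.
It also fails if it takes over 210 s, if anything falls off the work surface, if the arm or the gripper's body presses on something with over 40 N, if the wrist force passes 120 N, or if a joint passes its speed limit or range.

## Working session

There is one attempt and no reset: what is moved stays moved. The work goes in short steps, Python scripts to look and compute and a tool call to move; the robot and the scene stay as the last step left them, time stands still between calls to the robot, and variables do not carry over. Pictures are saved under pics/ and viewed, at most 16 in all, crops included, and the job is handed in when it is done.

Besides the shell and the picture viewer there is one more tool, called by a JSON object that holds its "method" and its "body". play_rows: Moves the arm, as the interface text tells. Its arguments: {"type":"object","properties":{"targets":{"type":"array"},"grip":{"type":"number"},"grip_force":{"type":"number"}},"required":["targets"]}

```bash
mkdir -p pics
cat > h.py <<'E'
import numpy as np, cv2
from scipy.spatial.transform import Rotation as R
from plant import read_state, eyes, workorder
def snap(name,fn):
    s=read_state(); c=eyes.read_camera(name)
    if name=="wrist":
        T=np.eye(4);T[:3,:3]=R.from_rotvec(s["orientation"]).as_matrix();T[:3,3]=s["tool_pos"]
        c["cam_to_world"]=T@np.array(c["T_tool_cam"])
    np.savez(f"pics/{fn}.npz",**{k:np.array(v) for k,v in c.items()})
    cv2.imwrite(f"pics/{fn}.png",c["image"][:,:,::-1]); return c
def load(fn): return dict(np.load(f"pics/{fn}.npz",allow_pickle=True))
def f(c): return 192/np.tan(np.radians(float(c["vfov"]))/2)
def px2w(c,u,v,z):
    M=np.array(c["cam_to_world"]);d=M[:3,:3]@np.array([(u-c["cx"])/f(c),-(v-c["cy"])/f(c),-1]);o=M[:3,3]
    return o+d*(z-o[2])/d[2]
def w2px(c,p):
    M=np.linalg.inv(np.array(c["cam_to_world"]));q=M[:3,:3]@np.array(p)+M[:3,3]
    return np.array([c["cx"]+f(c)*q[0]/-q[2],c["cy"]-f(c)*q[1]/-q[2]])
def tool(p):
    s=read_state();return R.from_rotvec(s["orientation"]).inv().apply(np.array(p)-s["tool_pos"])*100
E
python3 - <<'E'
from h import *
for n in ("scene","top"):
    c=snap(n,n+"0"); print(n,[k for k in c],f(c),c["cx"],c["cy"]);print(np.round(c["cam_to_world"],3))
    print({k:v for k,v in c.items() if k not in("image","cam_to_world")})
s=read_state();print(s); print(R.from_rotvec(s["orientation"]).as_matrix().round(3))
a=cv2.imread("pics/top0.png");cv2.imwrite("pics/top0b.png",cv2.resize(a,(800,600)))
E
```

```text
scene ['image', 'vfov', 'cx', 'cy', 'cam_to_world'] 389.268048712535 259.356844601338 192.71648267153688
[[ 0.837  0.376 -0.397  0.015]
 [-0.547  0.573 -0.61  -0.782]
 [-0.002  0.728  0.686  0.954]
 [ 0.     0.     0.     1.   ]]
{'vfov': 52.50810798626921, 'cx': 259.356844601338, 'cy': 192.71648267153688}
top ['image', 'vfov', 'cx', 'cy', 'cam_to_world'] 358.89374741357767 250.50794414983716 186.05835852602186
[[-0.053  0.975 -0.214  0.332]
 [-0.999 -0.05   0.017  0.019]
 [ 0.006  0.215  0.977  1.001]
 [ 0.     0.     0.     1.   ]]
{'vfov': 56.29153805430811, 'cx': 250.50794414983716, 'cy': 186.05835852602186}
{'t': 0.1, 'q': array([ 1.22560507e+00,  1.31083939e-01,  1.48919219e+00,  5.75058590e-07,
        1.52301787e+00, -8.54095990e-02]), 'dq': array([ 1.59595079e-04, -2.58803651e-03, -4.44373537e-03,  1.87418121e-04,
        7.49797520e-05, -3.81926658e-04]), 'joint_torque': array([ 7.19851923e-04, -5.61341000e+01, -4.93094623e+01,  7.69186509e-02,
        2.92360398e-02, -9.15264332e-05]), 'tool_pos': array([0.15392513, 0.57937041, 0.2176814 ]), 'orientation': array([-4.06870342e-01, -3.11476595e+00,  2.61025749e-03]), 'force': array([ 0.33296609, -0.36712122,  0.02564057]), 'wrist_torque': array([ 0.03446049, -0.0299034 ,  0.02422008]), 'gripper_force': 0.0, 'opening': 0.092932487075509}
[[-0.966  0.257 -0.001]
 [ 0.257  0.966 -0.002]
 [ 0.    -0.002 -1.   ]]
```

View pics/top0b.png

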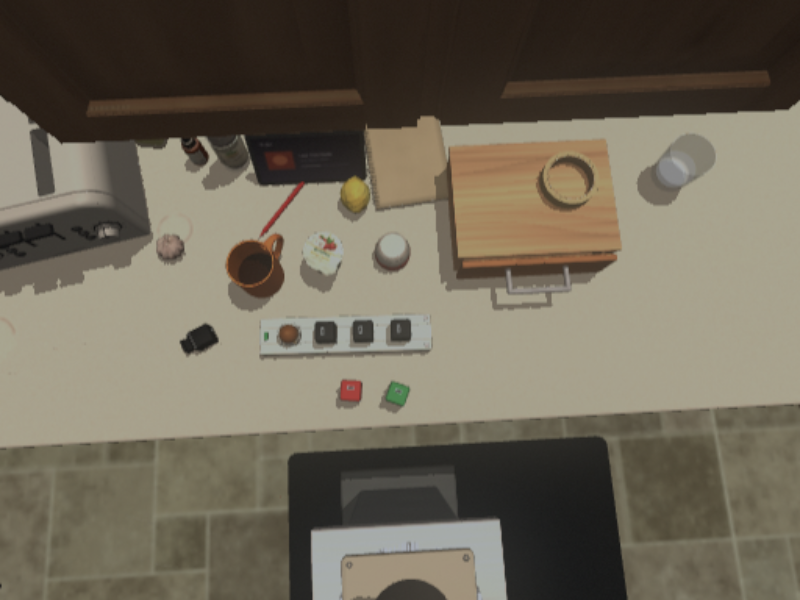

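View pics/scene0.png

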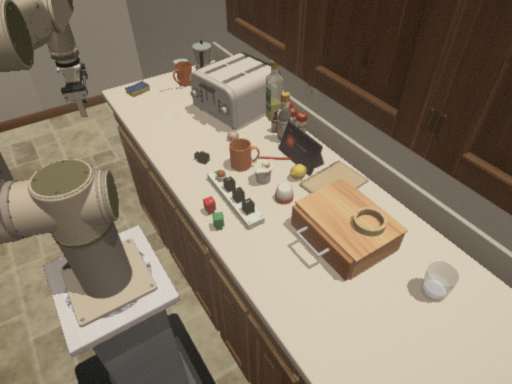

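The top view shows the socket bar at (345,335) in the enlarged picture. The night light is in its left well at (289,333), with three black chargers at (326,332), (363,331) and (400,330). The loose black charger is at (200,338). The red one (351,390) and green one (398,393) are look-alikes to leave alone. The drawer handle is at (538,283). I'll measure these now.

Run:
```python
from h import *
c=load("top0");k=800/512
P=dict(nl=(289,333,.06),c1=(326,325,.068),c2=(363,323,.068),c3=(400,322,.068),barTL=(261,318,.028),barTR=(431,313,.028),barBR=(432,348,.028),barBL=(262,355,.028),
d_blk=(205,337,.017),d_plug=(187,345,.017),hL=(509,290,.066),hR=(569,288,.066),orgFL=(456,257,.097),orgFR=(619,249,.097),orgBL=(450,147,.097),orgBR=(606,141,.097),
mug=(252,266,.1),pot=(323,252,.07),timer=(392,249,.05),red=(351,390,.03),green=(398,393,.03))
for n,(u,v,z) in P.items(): print(n,px2w(c,u/k,v/k,z).round(3))
a=c["image"][200:240,105:150]
cr=cv2.resize(c["image"][195:245,105:290,::-1],None,fx=4.3,fy=4.3,interpolation=cv2.INTER_CUBIC);cv2.imwrite("pics/crop1.png",cr)
s=load("scene0")
cr=cv2.resize(s["image"][140:275,180:340,::-1],None,fx=4,fy=4,interpolation=cv2.INTER_CUBIC);cv2.imwrite("pics/crop2.png",cr)
```

```text
nl [0.474 0.179 0.06 ]
c1 [0.483 0.116 0.068]
c2 [0.484 0.054 0.068]
c3 [ 0.482 -0.008  0.068]
barTL [0.508 0.234 0.028]
barTR [ 0.502 -0.065  0.028]
barBR [ 0.44  -0.063  0.028]
barBL [0.443 0.232 0.028]
d_blk [0.481 0.334 0.017]
d_plug [0.469 0.366 0.017]
hL [ 0.528 -0.198  0.066]
hR [ 0.526 -0.301  0.066]
orgFL [ 0.582 -0.107  0.097]
orgFR [ 0.582 -0.382  0.097]
orgBL [ 0.782 -0.112  0.097]
orgBR [ 0.78  -0.387  0.097]
mug [0.583 0.232 0.1  ]
pot [0.611 0.117 0.07 ]
timer [ 0.616 -0.002  0.05 ]
red [0.375 0.08  0.03 ]
green [0.366 0.001 0.03 ]
```

View pics/crop1.png

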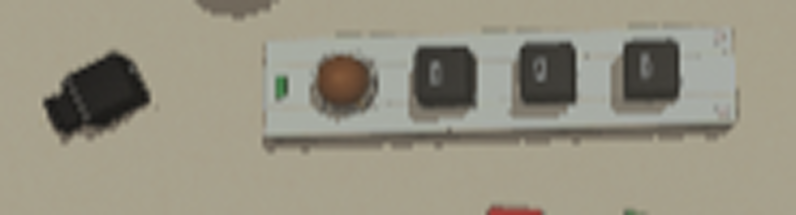

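View pics/crop2.png

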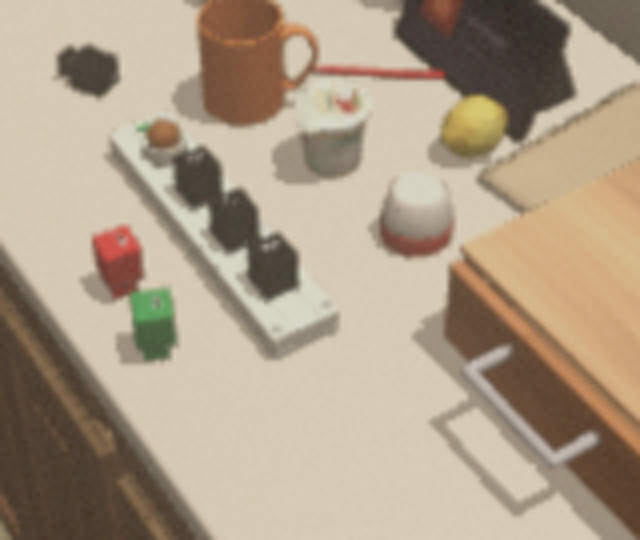

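The chargers match the well spacing: measured pitch is about 62–64 mm, and the bar's centre is near (0.473, 0.085). The handle is at about (0.527, -0.25). First I turn the tool so its y axis lies along world x.

```bash
cat >> h.py <<'E'
def go(p,phi=90):
    s=read_state();M=R.from_rotvec(s["orientation"]).as_matrix()
    a=np.degrees(np.arctan2(M[1,0],M[0,0])); print("tool cm",tool(p).round(2),"roll",round((a-phi+180)%360-180,2),"q6",s["q"][5].round(2))
E
python3 -c "
from h import *
go((.36,.38,.22))"
```

```text
tool cm [-25.04 -13.98  -0.21] roll 75.12 q6 -0.09
```

{"method": "play_rows", "body": {"targets": [-25,-14,0,75,-25,-14,0,75,-25,-14,0,75,-25,-14,0,75,-25,-14,0,75,-25,-14,0,75,-25,-14,0,75,-25,-14,0,75]}}

```text
t: 0.77
tool_pos: [0.3638, 0.3757, 0.2183]
orientation: [1.864, 2.526, -0.002]
force: [-0.4, 0.7, 0.2]
opening: 0.0929
gripper_force: 0.0
```

```bash
python3 -c "
from h import *
s=read_state();print(s['tool_pos'],s['t']);go((.36,.38,.22));go((.527,-.25,.2))"
```

```text
[0.36383553 0.37569391 0.21826363] 0.7667
tool cm [ 0.52 -0.24 -0.18] roll 17.16 q6 0.41
tool cm [-64.59  -2.88   1.99] roll 17.16 q6 0.41
```

{"method": "play_rows", "body": {"targets": [-32,-1,1,17.1,-32,-1,1,17.1,-32,-1,1,17.1,-32,-1,1,17.1,-32,-1,1,17.1,-32,-1,1,17.1,-32,-1,1,17.1,-32,-1,1,17.1], "grip": 2.8}}

```text
t: 1.43
tool_pos: [0.4483, 0.0695, 0.2083]
orientation: [2.209, 2.234, -0.001]
force: [0.4, -0.0, 0.3]
opening: 0.0441
gripper_force: 0.0
```

```bash
python3 -c "
from h import *
s=read_state();print(s['tool_pos'],s['t']);go((.527,-.25,.2))"
```

```text
[0.44826102 0.06946358 0.20829747] 1.4333
tool cm [-32.03   7.51   0.86] roll 0.65 q6 0.03
```

{"method": "play_rows", "body": {"targets": [-31.5,7.5,0.8,0,-31.5,7.5,0.8,0,-31.5,7.5,0.8,0,-31.5,7.5,0.8,0,-31.5,7.5,0.8,0,-31.5,7.5,0.8,0,-31.5,7.5,0.8,0,-31.5,7.5,0.8,0]}}

```text
t: 2.1
tool_pos: [0.5269, -0.2445, 0.1999]
orientation: [-2.209, -2.234, 0.001]
force: [0.0, 0.2, 0.1]
opening: 0.0282
gripper_force: 0.0
```

```bash
python3 -c "
from h import *
s=read_state();print(s['tool_pos'],s['t']);c=snap('wrist','w1');print(c['cam_to_world'].round(3), f(c));print(w2px(c,(.527,-.25,.066)))"
```

```text
[ 0.52686604 -0.24447865  0.19992178] 2.1
[[ 1.    -0.012 -0.002  0.527]
 [ 0.012  0.968  0.252 -0.174]
 [-0.001 -0.252  0.968  0.364]
 [ 0.     0.     0.     1.   ]] 284.9842550280428
[258.11659811 188.40187789]
```

View pics/w1.png

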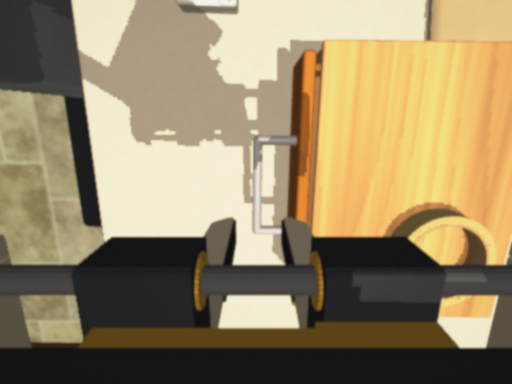

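The handle bar is at column 257, rows 137–232, between the fingers, and the drawer front's top edge is at column 305.

```bash
python3 -c "
from h import *
c=load('w1')
for u,v,z in((257,140,.066),(257,230,.066),(304,100,.092),(321,100,.097)):print(px2w(c,u,v,z).round(4))"
```

```text
[ 0.5252 -0.1983  0.066 ]
[ 0.5263 -0.2982  0.066 ]
[ 0.5678 -0.1596  0.092 ]
[ 0.5823 -0.1597  0.097 ]
```

{"method": "play_rows", "body": {"targets": [-0.3,0,5,0,-0.3,0,9,0,-0.3,0,12,0,-0.3,0,14,0,-0.3,0,15.2,0,-0.3,0,15.2,0]}}

```text
t: 2.65
tool_pos: [0.5247, -0.2429, 0.045]
orientation: [-2.203, -2.231, 0.002]
force: [0.4, -0.3, -0.8]
opening: 0.0278
gripper_force: 0.0
```

{"method": "play_rows", "body": {"targets": [0,0,0,0,0,0,0,0,0,0,0,0,0,0,0,0], "grip": 0.5, "grip_force": 25}}

```text
t: 2.98
tool_pos: [0.5284, -0.2452, 0.051]
orientation: [2.205, 2.233, 0.001]
force: [-1.2, -0.1, 4.6]
opening: 0.009
gripper_force: 25.0
```

{"method": "play_rows", "body": {"targets": [0,-2,0,0,0,-4,0,0,0,-6,0,0,0,-8,0,0,0,-10,0,0,0,-11.5,0,0,0,-13,0,0,0,-13,0,0]}}

```text
t: 3.65
tool_pos: [0.3968, -0.2455, 0.0506]
orientation: [2.207, 2.234, 0.003]
force: [-2.6, 9.0, 8.3]
opening: 0.0087
gripper_force: 25.0
```

{"method": "play_rows", "body": {"targets": [0,0,0,0,0,0,0,0,0,0,0,0], "grip": 2.8}}

```text
t: 3.9
tool_pos: [0.3978, -0.2466, 0.0495]
orientation: [2.206, 2.234, 0.0]
force: [0.4, 0.6, 0.4]
opening: 0.0241
gripper_force: 0.0
```

{"method": "play_rows", "body": {"targets": [0,0,-3,0,0,0,-6,0,0,0,-10,0,0,0,-13,0,0,0,-15,0,0,0,-15,0], "grip": 6}}

```text
t: 4.4
tool_pos: [0.3998, -0.248, 0.2046]
orientation: [2.201, 2.229, 0.001]
force: [0.8, -0.3, 0.6]
opening: 0.0589
gripper_force: 0.0
```

```bash
python3 -c "
from h import *
s=read_state();print(s['tool_pos'],s['t']);go((.4735,-.0115,.15))
c=snap('top','top1');a=c['image'][60:270,90:420,::-1];cv2.imwrite('pics/top1c.png',cv2.resize(a,None,fx=2.4,fy=2.4,interpolation=cv2.INTER_CUBIC))"
```

```text
[ 0.39980524 -0.24803496  0.20464087] 4.4
tool cm [23.59  7.63  5.38] roll 0.73 q6 -0.68
```

View pics/top1c.png

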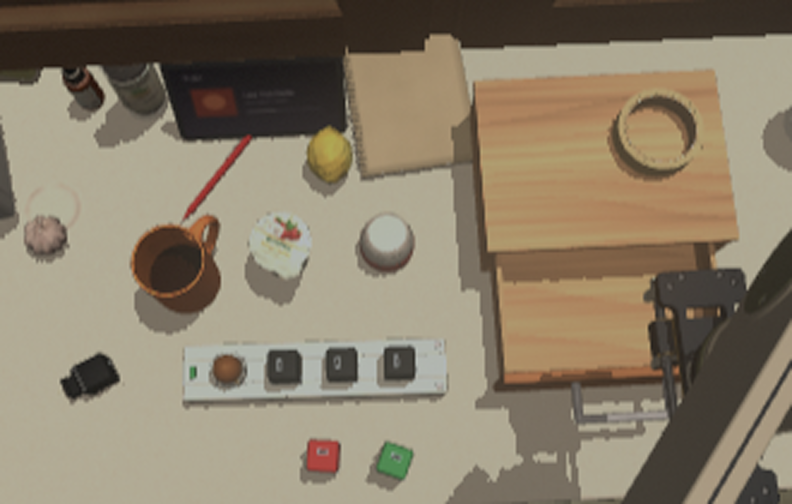

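The drawer is open: handle at about x = 0.398, so the inside reaches from about x = 0.45. Next is the right-hand charger, at about (0.472, -0.010).

{"method": "play_rows", "body": {"targets": [23.8,7.4,5,0.7,23.8,7.4,5,0.7,23.8,7.4,5,0.7,23.8,7.4,5,0.7,23.8,7.4,5,0.7,23.8,7.4,5,0.7,23.8,7.4,5,0.7]}}

```text
t: 5.03
tool_pos: [0.4673, -0.0011, 0.1454]
orientation: [-2.213, -2.224, 0.001]
force: [0.3, -0.3, -0.3]
opening: 0.0598
gripper_force: 0.0
```

```bash
python3 -c "
from h import *
s=read_state();print(s['tool_pos'],s['t']);go((.472,-.010,.036))
c=snap('wrist','w2');print(w2px(c,(.472,-.01,.068)),w2px(c,(.472,.053,.068)),w2px(c,(.472,.1165,.068)))"
```

```text
[ 0.4672967  -0.00113225  0.14535848] 5.0333
tool cm [-0.92  0.51 10.93] roll 0.29 q6 -0.12
[263.44204031 207.94706699] [264.23014083 136.19086615] [265.1367511   53.64440573]
```

View pics/w2.png

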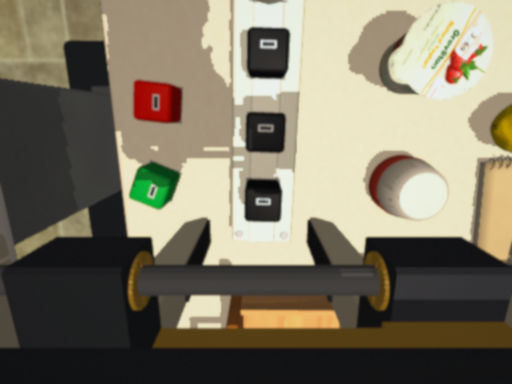

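The wrist view shows the black chargers' tops at (263,201), (265,128) and (268,44). The bar end is in line, and red (157,101) and green (155,187) stay clear.

```bash
python3 -c "
from h import *
c=load('w2')
for u,v in((263,201),(265,128),(268,44)):print(px2w(c,u,v,.068).round(4))
for u,v in((235,238),(291,239)):print(px2w(c,u,v,.028).round(4))
go((.472,-.006,.036))"
```

```text
[ 0.4715 -0.0035  0.068 ]
[0.4726 0.0597 0.068 ]
[0.4741 0.1234 0.068 ]
[ 0.4426 -0.0569  0.028 ]
[ 0.5025 -0.0576  0.028 ]
tool cm [-0.31  0.53 10.97] roll 0.32 q6 -0.12
```

{"method": "play_rows", "body": {"targets": [-0.3,0.5,4,0,-0.3,0.5,7,0,-0.3,0.5,9.5,0,-0.3,0.5,10.9,0,-0.3,0.5,10.9,0,-0.3,0.5,10.9,0]}}

```text
t: 5.58
tool_pos: [0.4717, -0.0108, 0.0384]
orientation: [-2.22, -2.219, 0.004]
force: [0.2, 0.2, -0.4]
opening: 0.0599
gripper_force: 0.0
```

{"method": "play_rows", "body": {"targets": [0,0,0,0,0,0,0,0,0,0,0,0,0,0,0,0,0,0,0,0], "grip": 2.5, "grip_force": 45}}

```text
t: 6.0
tool_pos: [0.4722, -0.0103, 0.0404]
orientation: [-2.22, -2.221, 0.003]
force: [-8.1, -1.3, 8.7]
opening: 0.0339
gripper_force: 45.0
```

{"method": "play_rows", "body": {"targets": [0,0,-0.5,0,0,0,-1,0,0,0,-2,0,0,0,-4,0,0,0,-7,0,0,0,-10,0,0,0,-10,0]}}

```text
t: 6.58
tool_pos: [0.4779, -0.0106, 0.1479]
orientation: [2.214, 2.215, 0.012]
force: [1.8, 0.1, 0.2]
opening: 0.0336
gripper_force: 45.0
```

```bash
python3 -c "
from h import *
s=read_state();print(s['tool_pos'],s['opening'],s['t']);go((.51,-.16,.15))"
```

```text
[ 0.4778728  -0.01057521  0.14789165] 0.03357785058720918 6.5833
tool cm [-14.94   3.21  -0.15] roll 0.03 q6 -0.13
```

{"method": "play_rows", "body": {"targets": [-4,1,0,0,-8,2,0,0,-12,3,0,0,-15,3.5,0,0,-15,3.5,0,0,-15,3.5,3,0,-15,3.5,6,0,-15,3.5,6,0]}}

```text
t: 7.25
tool_pos: [0.5048, -0.1586, 0.0746]
orientation: [-2.217, -2.216, 0.004]
force: [-1.1, 0.4, -2.3]
opening: 0.0336
gripper_force: 45.0
```

```bash
python3 -c "
from h import *
s=read_state();print(s['tool_pos'],s['opening'],s['t']);go((.513,-.16,.048))"
```

```text
[ 0.50483352 -0.158633    0.07455716] 0.033581297369271595 7.25
tool cm [-0.14  0.84  2.65] roll -0.01 q6 -0.4
```

{"method": "play_rows", "body": {"targets": [0,0.6,0.5,0,0,0.6,1,0,0,0.6,1.5,0,0,0.6,1.5,0,0,0.6,1.5,0]}}

```text
t: 7.67
tool_pos: [0.5148, -0.1601, 0.0655]
orientation: [2.22, 2.222, 0.001]
force: [0.9, 0.1, -0.5]
opening: 0.0336
gripper_force: 45.0
```

```bash
python3 -c "
from h import *
s=read_state();print(s['force']);go((.513,-.16,.047))"
```

```text
[ 0.8919361   0.14374414 -0.47934097]
tool cm [ 0.01 -0.18  1.85] roll 0.04 q6 -0.4
```

{"method": "play_rows", "body": {"targets": [0,0,0.7,0,0,0,1.3,0,0,0,1.8,0,0,0,1.8,0,0,0,1.8,0]}}

```text
t: 8.08
tool_pos: [0.5136, -0.1599, 0.0459]
orientation: [-2.22, -2.221, 0.001]
force: [-0.4, 0.4, -1.2]
opening: 0.0339
gripper_force: 45.0
```

{"method": "play_rows", "body": {"targets": [0,0,0,0,0,0,0,0], "grip": 5.2}}

```text
t: 8.25
tool_pos: [0.5145, -0.1602, 0.047]
orientation: [2.221, 2.221, 0.0]
force: [-0.1, -0.1, 0.0]
opening: 0.0425
gripper_force: 0.0
```

{"method": "play_rows", "body": {"targets": [0,0,-1,0,0,0,-4,0,0,0,-8,0,0,0,-11,0,0,0,-11,0]}}

```text
t: 8.67
tool_pos: [0.5185, -0.1618, 0.1659]
orientation: [2.213, 2.213, 0.008]
force: [0.8, -0.4, 1.4]
opening: 0.0521
gripper_force: 0.0
```

```bash
python3 -c "
from h import *
s=read_state();print(s['force'],s['opening']);go((.473,.056,.16))"
```

```text
[ 0.80195974 -0.36349299  1.4276714 ] 0.0521214823718931
tool cm [21.79 -4.55  0.43] roll 0.02 q6 -0.4
```

{"method": "play_rows", "body": {"targets": [21.8,-4.3,0,0,21.8,-4.3,0,0,21.8,-4.3,0,0,21.8,-4.3,0,0,21.8,-4.3,0,0,21.8,-4.3,0,0,21.8,-4.3,0,0,21.8,-4.3,0,0], "grip": 6}}

```text
t: 9.33
tool_pos: [0.4714, 0.0584, 0.1575]
orientation: [2.217, 2.224, 0.001]
force: [-0.4, 0.1, 0.7]
opening: 0.06
gripper_force: 0.0
```

```bash
python3 -c "
from h import *
go((.473,.056,.038))"
```

```text
tool cm [-0.24  0.14 11.95] roll 0.16 q6 0.01
```

{"method": "play_rows", "body": {"targets": [-0.2,0.1,4,0,-0.2,0.1,8,0,-0.2,0.1,10.5,0,-0.2,0.1,11.9,0,-0.2,0.1,11.9,0,-0.2,0.1,11.9,0]}}

```text
t: 9.83
tool_pos: [0.4719, 0.0546, 0.0374]
orientation: [-2.222, -2.219, 0.002]
force: [0.5, -0.3, 0.6]
opening: 0.0599
gripper_force: 0.0
```

{"method": "play_rows", "body": {"targets": [0,0,0,0,0,0,0,0,0,0,0,0,0,0,0,0,0,0,0,0], "grip": 2.5}}

```text
t: 10.25
tool_pos: [0.4729, 0.0559, 0.0386]
orientation: [2.22, 2.221, 0.002]
force: [0.2, -1.5, 5.7]
opening: 0.0343
gripper_force: 44.9
```

{"method": "play_rows", "body": {"targets": [0,0,-0.5,0,0,0,-1,0,0,0,-2,0,0,0,-4,0,0,0,-7,0,0,0,-11,0,0,0,-11,0]}}

```text
t: 10.83
tool_pos: [0.4766, 0.056, 0.1569]
orientation: [2.215, 2.216, 0.013]
force: [1.5, -0.0, 1.1]
opening: 0.0338
gripper_force: 44.9
```

```bash
python3 -c "
from h import *
s=read_state();print(s['opening']);go((.513,-.215,.15))"
```

```text
0.03381838421728942
tool cm [-27.11   3.62   0.73] roll 0.03 q6 0.01
```

{"method": "play_rows", "body": {"targets": [-4,0.5,0,0,-8,1,0,0,-12,2,0,0,-16,2.5,0,0,-20,3,0,0,-24,4,0,0,-27,4,0,0,-27,4,0,0]}}

```text
t: 11.5
tool_pos: [0.5122, -0.2197, 0.1488]
orientation: [2.224, 2.215, -0.002]
force: [0.7, 0.4, 0.2]
opening: 0.0334
gripper_force: 44.9
```

```bash
python3 -c "
from h import *
s=read_state();print(s['opening']);go((.513,-.215,.047))"
```

```text
0.033395481963943666
tool cm [ 0.5   0.06 10.18] roll -0.21 q6 -0.49
```

{"method": "play_rows", "body": {"targets": [0,0,3,0,0,0,6,0,0,0,8.5,0,0,0,9.7,0,0,0,10.2,0,0,0,10.2,0,0,0,10.2,0]}}

```text
t: 12.08
tool_pos: [0.5132, -0.2143, 0.0472]
orientation: [2.219, 2.221, 0.001]
force: [0.7, 0.4, 0.0]
opening: 0.0338
gripper_force: 44.9
```

{"method": "play_rows", "body": {"targets": [0,0,0,0,0,0,0,0], "grip": 5.2}}

```text
t: 12.25
tool_pos: [0.5136, -0.2147, 0.0477]
orientation: [2.219, 2.22, 0.002]
force: [-0.0, 0.3, 0.9]
opening: 0.0432
gripper_force: 0.0
```

{"method": "play_rows", "body": {"targets": [0,0,-1,0,0,0,-4,0,0,0,-8,0,0,0,-11,0,0,0,-11,0]}}

```text
t: 12.67
tool_pos: [0.5165, -0.2163, 0.1655]
orientation: [2.212, 2.213, 0.006]
force: [1.6, 0.3, 1.3]
opening: 0.0518
gripper_force: 0.0
```

```bash
python3 -c "
from h import *
s=read_state();print(s['force'],s['opening']);go((.474,.120,.16))"
```

```text
[1.60068964 0.28611909 1.28674196] 0.0518302957343294
tool cm [33.63 -4.24  0.29] roll 0.02 q6 -0.49
```

{"method": "play_rows", "body": {"targets": [30,-4,0,0,30,-4,0,0,30,-4,0,0,30,-4,0,0,30,-4,0,0,30,-4,0,0,30,-4,0,0,30,-4,0,0], "grip": 6}}

```text
t: 13.33
tool_pos: [0.4715, 0.0908, 0.1571]
orientation: [-2.217, -2.225, -0.004]
force: [-0.4, -0.5, -0.1]
opening: 0.0602
gripper_force: 0.0
```

{"method": "play_rows", "body": {"targets": [3.4,0,0,0,3.4,0,0,0,3.4,0,0,0]}}

```text
t: 13.58
tool_pos: [0.4724, 0.1209, 0.1566]
orientation: [2.217, 2.224, 0.002]
force: [0.2, 1.5, -0.6]
opening: 0.0603
gripper_force: 0.0
```

```bash
python3 -c "
from h import *
go((.474,.120,.038))
c=snap('top','top2');a=c['image'][60:270,90:420,::-1];cv2.imwrite('pics/top2c.png',cv2.resize(a,None,fx=2.4,fy=2.4,interpolation=cv2.INTER_CUBIC))"
```

```text
tool cm [-0.09  0.15 11.86] roll 0.19 q6 0.14
```

View pics/top2c.png

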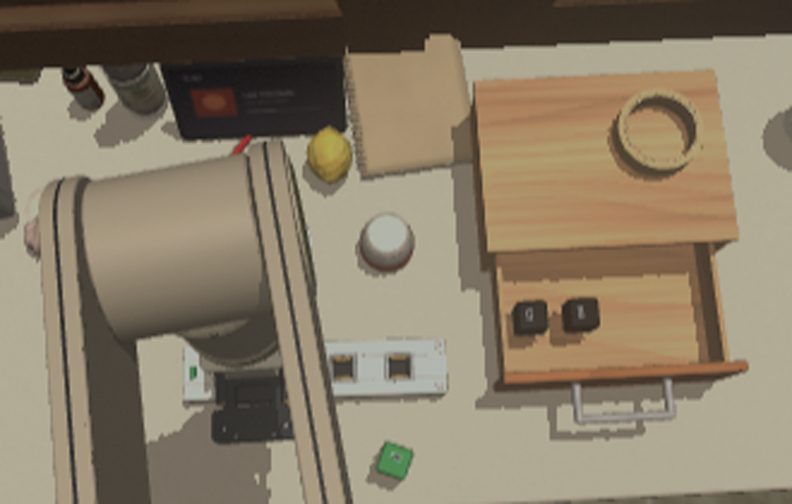

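Two chargers stand in the drawer, at (530,315) and (580,313), and their wells are empty. Now the third.

{"method": "play_rows", "body": {"targets": [0,0.1,4,0,0,0.1,8,0,0,0.1,10.5,0,0,0.1,11.8,0,0,0.1,11.8,0,0,0.1,11.8,0]}}

```text
t: 14.13
tool_pos: [0.4728, 0.1185, 0.0375]
orientation: [-2.222, -2.219, 0.002]
force: [0.3, -0.9, -0.2]
opening: 0.0598
gripper_force: 0.0
```

{"method": "play_rows", "body": {"targets": [0,0,0,0,0,0,0,0,0,0,0,0,0,0,0,0,0,0,0,0], "grip": 2.5}}

```text
t: 14.55
tool_pos: [0.4739, 0.12, 0.0387]
orientation: [2.22, 2.221, 0.002]
force: [-0.7, -0.9, 5.4]
opening: 0.0339
gripper_force: 44.8
```

{"method": "play_rows", "body": {"targets": [0,0,-0.5,0,0,0,-1,0,0,0,-2,0,0,0,-4,0,0,0,-7,0,0,0,-11,0,0,0,-11,0]}}

```text
t: 15.13
tool_pos: [0.4773, 0.1207, 0.1568]
orientation: [2.216, 2.217, 0.014]
force: [-0.0, 0.6, 1.2]
opening: 0.0338
gripper_force: 44.8
```

```bash
python3 -c "
from h import *
s=read_state();print(s['opening']);go((.513,-.27,.15))"
```

```text
0.033753099632040956
tool cm [-39.07   3.54   0.65] roll 0.03 q6 0.14
```

{"method": "play_rows", "body": {"targets": [-4,0.5,0,0,-8,1,0,0,-12,2,0,0,-16,2.5,0,0,-20,3,0,0,-24,4,0,0,-28,4,0,0,-30,4,0,0]}}

```text
t: 15.8
tool_pos: [0.5131, -0.1843, 0.1487]
orientation: [2.222, 2.218, -0.001]
force: [1.5, -0.4, -1.0]
opening: 0.0334
gripper_force: 44.8
```

{"method": "play_rows", "body": {"targets": [-4,0,0,0,-7,0,0,0,-9,0,0,0,-9,0,0,0,-9,0,0,0]}}

```text
t: 16.22
tool_pos: [0.513, -0.2708, 0.1482]
orientation: [-2.223, -2.219, -0.0]
force: [-0.4, -0.6, -0.4]
opening: 0.0336
gripper_force: 44.8
```

```bash
python3 -c "
from h import *
s=read_state();print(s['opening']);go((.513,-.27,.047))"
```

```text
0.033602320541033945
tool cm [ 0.08  0.   10.12] roll -0.1 q6 -0.57
```

{"method": "play_rows", "body": {"targets": [0,0,3,0,0,0,6,0,0,0,8.5,0,0,0,9.7,0,0,0,10.1,0,0,0,10.1,0,0,0,10.1,0]}}

```text
t: 16.8
tool_pos: [0.5143, -0.2701, 0.0483]
orientation: [2.219, 2.221, 0.001]
force: [1.2, -0.3, -0.6]
opening: 0.0336
gripper_force: 44.8
```

{"method": "play_rows", "body": {"targets": [0,0,0,0,0,0,0,0], "grip": 5.2}}

```text
t: 16.97
tool_pos: [0.5146, -0.2708, 0.0488]
orientation: [2.219, 2.22, 0.001]
force: [-0.9, -0.6, -0.6]
opening: 0.0427
gripper_force: 0.0
```

{"method": "play_rows", "body": {"targets": [0,0,-1,0,0,0,-4,0,0,0,-8,0,0,0,-12,0,0,0,-15,0,0,0,-15,0]}}

```text
t: 17.47
tool_pos: [0.517, -0.2726, 0.2073]
orientation: [2.211, 2.212, 0.005]
force: [1.0, -0.5, 0.8]
opening: 0.052
gripper_force: 0.0
```

```bash
python3 -c "
from h import *
s=read_state();print(s['force'],s['opening'],s['tool_pos']);
c=snap('top','top3');a=c['image'][160:285,90:420,::-1];cv2.imwrite('pics/top3c.png',cv2.resize(a,None,fx=2.4,fy=2.4,interpolation=cv2.INTER_CUBIC))
go((.44,.33,.2))"
```

```text
[ 0.97160555 -0.45339615  0.83004464] 0.05202025591461134 [ 0.51699594 -0.27255961  0.20732815]
tool cm [ 6.02e+01 -7.59e+00 -5.00e-02] roll 0.01 q6 -0.57
```

View pics/top3c.png

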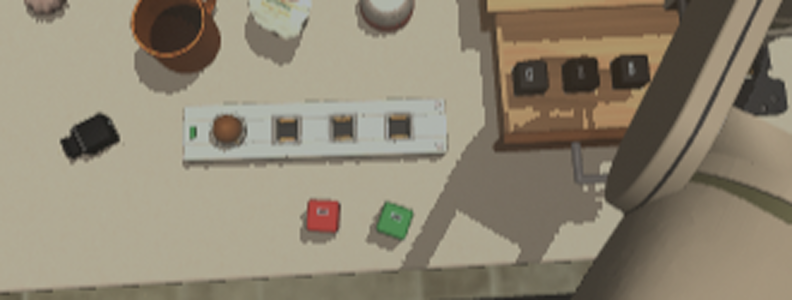

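Charger d has not moved. It is at (90,135) in this crop, with its plug end toward the lower left. I'm heading there now.

{"method": "play_rows", "body": {"targets": [27,-4,0,0,27,-4,0,0,27,-4,0,0,27,-4,0,0,27,-4,0,0,27,-4,0,0,27,-4,0,0,27,-4,0,0], "grip": 6.5}}

```text
t: 18.18
tool_pos: [0.472, 0.004, 0.1964]
orientation: [-2.215, -2.225, -0.001]
force: [0.4, -1.4, -0.5]
opening: 0.0652
gripper_force: 0.0
```

{"method": "play_rows", "body": {"targets": [26,0,0,-21,26,0,0,-21,26,0,0,-21,26,0,0,-21,26,0,0,-21,26,0,0,-21,26,0,0,-21,26,0,0,-21]}}

```text
t: 18.85
tool_pos: [0.4725, 0.2619, 0.196]
orientation: [-1.774, -2.592, 0.001]
force: [-0.3, -0.4, 0.2]
opening: 0.0654
gripper_force: 0.0
```

```bash
python3 -c "
from h import *
s=read_state();print(s['tool_pos'])
c=snap('wrist','w3');print(w2px(c,(.481,.334,.034)))"
```

```text
[0.47254963 0.26192251 0.19601928]
[288.41568843 121.55807905]
```

View pics/w3.png

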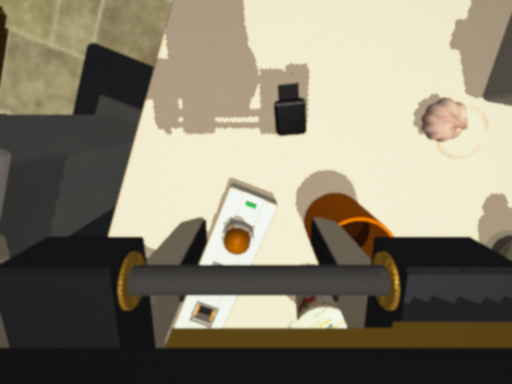

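Charger d's block is at cols 275–305, rows 101–135, and its plug is above at (288,92). It is nearly aligned with the tool's x axis.

```bash
python3 -c "
from h import *
c=load('w3')
p=px2w(c,290,118,.034);a=px2w(c,290,134,.034);b=px2w(c,290,102,.034);print(p,np.linalg.norm(a-b),px2w(c,288.5,86,.028))
M=R.from_rotvec(read_state()['orientation']).as_matrix();print(np.degrees(np.arctan2(M[1,0],M[0,0])))
go((p[0],p[1],.10),112)"
```

```text
[0.48114987 0.33818457 0.034     ] 0.034493914705238056 [0.46693146 0.36927831 0.028     ]
111.14779608683591
tool cm [6.99 3.61 9.59] roll -0.85 q6 0.04
```

{"method": "play_rows", "body": {"targets": [3.5,1.8,2,-2,7.1,3.6,4,-2,7.1,3.6,8,-2,7.1,3.6,12,-2,7.1,3.6,12,-2,7.1,3.6,12,-2]}}

```text
t: 19.4
tool_pos: [0.4794, 0.3358, 0.0741]
orientation: [-1.734, -2.616, 0.011]
force: [0.4, -0.1, 1.0]
opening: 0.0649
gripper_force: 0.0
```

```bash
python3 -c "
from h import *
s=read_state();print(s['tool_pos'])
go((.4805,.340,.011),113)"
```

```text
[0.47943998 0.33583804 0.07407542]
tool cm [0.35 0.31 6.31] roll -0.08 q6 0.12
```

{"method": "play_rows", "body": {"targets": [0.2,0.1,2.5,0,0.2,0.1,4.5,0,0.2,0.1,6.1,0,0.2,0.1,6.1,0,0.2,0.1,6.1,0]}}

```text
t: 19.82
tool_pos: [0.4829, 0.3408, 0.0182]
orientation: [1.735, 2.618, 0.003]
force: [0.2, 1.0, -0.3]
opening: 0.065
gripper_force: 0.0
```

{"method": "play_rows", "body": {"targets": [0,0,0,0,0,0,0,0,0,0,0,0,0,0,0,0,0,0,0,0], "grip": 2.5, "grip_force": 35}}

```text
t: 20.23
tool_pos: [0.4817, 0.3415, 0.0164]
orientation: [1.733, 2.62, 0.001]
force: [-0.3, 0.4, 0.8]
opening: 0.0365
gripper_force: 0.3
```

{"method": "play_rows", "body": {"targets": [0,0,-1,0,0,0,-3,0,0,0,-7,0,0,0,-11,0,0,0,-14,0,0,0,-14,0]}}

```text
t: 20.73
tool_pos: [0.4852, 0.3437, 0.1652]
orientation: [1.73, 2.616, 0.018]
force: [0.8, 0.8, -0.7]
opening: 0.0339
gripper_force: 34.6
```

```bash
python3 -c "
from h import *
s=read_state();print(s['tool_pos'],s['opening'])
go((.48,.0,.15),90)"
```

```text
[0.48517149 0.34373113 0.16522576] 0.033907638973705995
tool cm [-31.43 -13.94   1.29] roll 23.03 q6 0.13
```

```bash
python3 -c "
from h import *
c=snap('wrist','w4');s=snap('scene','s4')
a=c['image'][:,:,::-1];b=cv2.resize(s['image'][60:260,120:387,::-1],(512,384),interpolation=cv2.INTER_CUBIC)
cv2.imwrite('pics/m4.png',cv2.resize(np.hstack([a,b]),(800,300)))"
```

```text
(no output)
```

View pics/m4.png

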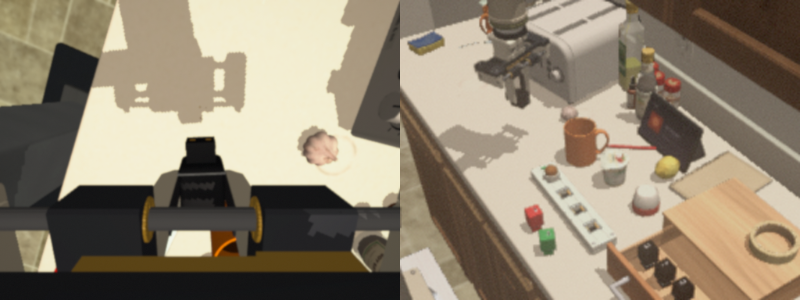

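Charger d is held level, plug forward, between the pads at (200,170). The three chargers standing in the drawer show at lower right. I'm carrying it over.

{"method": "play_rows", "body": {"targets": [-28,-12,0,23,-28,-12,0,23,-28,-12,0,23,-28,-12,0,23,-28,-12,0,23,-28,-12,0,23,-28,-12,0,23,-28,-12,0,23]}}

```text
t: 21.5
tool_pos: [0.4785, 0.0321, 0.1536]
orientation: [-2.223, -2.218, 0.006]
force: [-0.8, -0.5, 0.3]
opening: 0.0342
gripper_force: 34.6
```

```bash
python3 -c "
from h import *
s=read_state();print(s['tool_pos'],s['opening'])
go((.514,-.333,.15),90)"
```

```text
[0.47852592 0.03205426 0.15356716] 0.034176935054732675
tool cm [-36.5    3.64   0.41] roll -0.14 q6 -0.04
```

{"method": "play_rows", "body": {"targets": [-28,3,0,0,-28,3,0,0,-28,3,0,0,-28,3,0,0,-28,3,0,0,-28,3,0,0,-28,3,0,0,-28,3,0,0]}}

```text
t: 22.17
tool_pos: [0.5089, -0.2483, 0.1533]
orientation: [-2.225, -2.216, 0.004]
force: [1.1, 0.4, -0.3]
opening: 0.0344
gripper_force: 34.6
```

{"method": "play_rows", "body": {"targets": [-4,0.4,0,0,-7,0.4,0,0,-8.5,0.4,0,0,-8.5,0.4,0,0,-8.5,0.4,0,0]}}

```text
t: 22.58
tool_pos: [0.5136, -0.3277, 0.1539]
orientation: [-2.22, -2.218, -0.0]
force: [0.1, 0.3, 0.7]
opening: 0.0337
gripper_force: 34.6
```

```bash
python3 -c "
from h import *
s=read_state();print(s['opening'])
go((.514,-.333,.038),90)
c=snap('wrist','w5');s=snap('scene','s5')
a=c['image'][:,:,::-1];b=cv2.resize(s['image'][160:310,230:430,::-1],(512,384),interpolation=cv2.INTER_CUBIC)
cv2.imwrite('pics/m5.png',cv2.resize(np.hstack([a,b]),(800,300)))"
```

```text
0.033685766282171715
tool cm [-0.56  0.07 11.59] roll -0.06 q6 -0.65
```

View pics/m5.png

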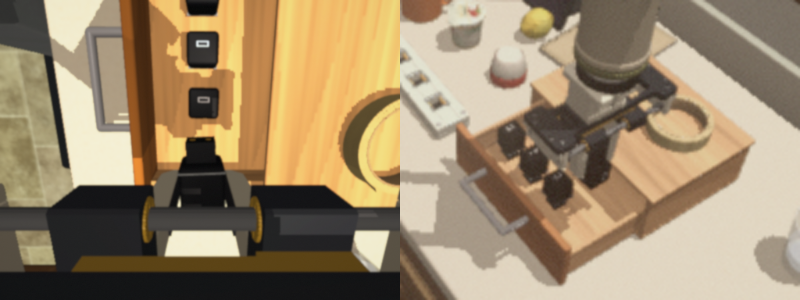

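The three chargers stand clear in the drawer, and the held one lines up with the free space at the right. I'm lowering it.

{"method": "play_rows", "body": {"targets": [-0.5,0,3,0,-0.5,0,6,0,-0.5,0,8.5,0,-0.5,0,10.2,0,-0.5,0,10.9,0,-0.5,0,11.2,0,-0.5,0,11.2,0]}}

```text
t: 23.27
tool_pos: [0.5147, -0.3324, 0.0437]
orientation: [-2.22, -2.223, -0.0]
force: [0.1, -0.2, -1.3]
opening: 0.0341
gripper_force: 34.6
```

{"method": "play_rows", "body": {"targets": [0,0,0.3,0,0,0,0.6,0,0,0,0.6,0]}}

```text
t: 23.52
tool_pos: [0.515, -0.3336, 0.0384]
orientation: [2.22, 2.221, 0.0]
force: [0.7, -0.7, -0.9]
opening: 0.0338
gripper_force: 34.6
```

{"method": "play_rows", "body": {"targets": [0,0,0.3,0,0,0,0.4,0,0,0,0.4,0]}}

```text
t: 23.77
tool_pos: [0.5144, -0.3333, 0.0334]
orientation: [-2.221, -2.221, 0.0]
force: [0.1, 1.0, 0.0]
opening: 0.0338
gripper_force: 34.6
```

{"method": "play_rows", "body": {"targets": [0,0,0,0,0,0,0,0,0,0,0,0], "grip": 5.2}}

```text
t: 24.02
tool_pos: [0.5146, -0.3334, 0.0338]
orientation: [2.221, 2.222, 0.0]
force: [-0.2, -0.3, 0.6]
opening: 0.049
gripper_force: 0.0
```

{"method": "play_rows", "body": {"targets": [0,0,-1,0,0,0,-4,0,0,0,-8,0,0,0,-12,0,0,0,-15,0,0,0,-15,0]}}

```text
t: 24.52
tool_pos: [0.5181, -0.336, 0.194]
orientation: [2.211, 2.212, 0.003]
force: [0.8, -0.8, 0.0]
opening: 0.0521
gripper_force: 0.0
```

```bash
python3 -c "
from h import *
go((.33,-.247,.19),90)"
```

```text
tool cm [  8.91 -18.81   0.12] roll 0.02 q6 -0.66
```

{"method": "play_rows", "body": {"targets": [3,-4,0,0,6,-8,0,0,8.6,-11.7,0,0,8.6,-11.7,0,0,8.6,-11.7,0,0,8.6,-11.7,0,0], "grip": 2.8}}

```text
t: 25.02
tool_pos: [0.3974, -0.2472, 0.1846]
orientation: [2.22, 2.22, 0.0]
force: [0.6, -0.6, -0.2]
opening: 0.0285
gripper_force: 0.0
```

```bash
python3 -c "
from h import *
go((.398,-.247,.05),90)
c=snap('wrist','w6');cv2.imwrite('pics/w6c.png',c['image'][:300,:,::-1])
print(w2px(c,(.398,-.2,.066)),w2px(c,(.398,-.23,.066)))"
```

```text
tool cm [ 0.04  0.04 13.46] roll 0.02 q6 -0.67
[258.44179065 140.05387153] [258.39969875 170.15936932]
```

View pics/w6c.png

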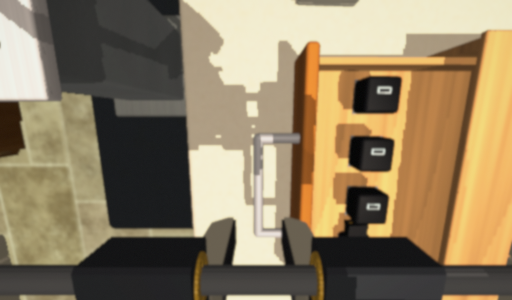

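The handle bar is at column 259, where predicted, between the fingers. All the chargers are in the drawer; the lying one's plug shows at (355,230).

{"method": "play_rows", "body": {"targets": [0,0,4,0,0,0,8,0,0,0,11,0,0,0,13.2,0,0,0,13.2,0,0,0,13.2,0]}}

```text
t: 25.57
tool_pos: [0.3973, -0.2472, 0.0509]
orientation: [-2.219, -2.22, 0.0]
force: [-0.2, -0.8, 0.2]
opening: 0.0282
gripper_force: 0.0
```

{"method": "play_rows", "body": {"targets": [0,0,0,0,0,0,0,0,0,0,0,0,0,0,0,0], "grip": 0.5, "grip_force": 25}}

```text
t: 25.9
tool_pos: [0.3987, -0.2485, 0.0536]
orientation: [2.219, 2.22, 0.0]
force: [-0.6, -0.8, 6.2]
opening: 0.0089
gripper_force: 25.0
```

{"method": "play_rows", "body": {"targets": [0,1,0,0,0,2.5,0,0,0,4,0,0,0,5.5,0,0,0,7,0,0,0,8.5,0,0,0,9.7,0,0,0,10.5,0,0]}}

```text
t: 26.57
tool_pos: [0.5045, -0.2485, 0.0536]
orientation: [2.218, 2.219, 0.0]
force: [-2.9, -2.5, 8.7]
opening: 0.0091
gripper_force: 25.0
```

{"method": "play_rows", "body": {"targets": [0,0.5,0,0,0,1,0,0,0,1.5,0,0,0,2,0,0,0,2.3,0,0,0,2.3,0,0]}}

```text
t: 27.07
tool_pos: [0.5273, -0.2485, 0.0536]
orientation: [2.218, 2.219, 0.001]
force: [1.2, -2.1, 5.0]
opening: 0.0093
gripper_force: 25.0
```

Now push gently, 3 mm at a time, until the stop.

{"method": "play_rows", "body": {"targets": [0,0.2,0,0,0,0.4,0,0,0,0.6,0,0,0,0.6,0,0]}}

```text
t: 27.4
tool_pos: [0.5301, -0.2485, 0.0534]
orientation: [-2.221, -2.221, 0.005]
force: [-15.1, -1.4, 16.9]
opening: 0.0094
gripper_force: 25.0
```

{"method": "play_rows", "body": {"targets": [0,0.2,0,0,0,0.4,0,0,0,0.4,0,0]}}

```text
t: 27.65
tool_pos: [0.5302, -0.2485, 0.0532]
orientation: [-2.216, -2.216, 0.013]
force: [-33.9, -0.2, 31.3]
opening: 0.009
gripper_force: 25.0
```

{"method": "play_rows", "body": {"targets": [0,-0.4,0,0,0,-0.5,0,0,0,-0.5,0,0]}}

```text
t: 27.9
tool_pos: [0.5301, -0.2485, 0.0534]
orientation: [2.221, 2.22, -0.002]
force: [-7.2, -2.8, 11.0]
opening: 0.0091
gripper_force: 25.0
```

{"method": "play_rows", "body": {"targets": [0,0,0,0,0,0,0,0,0,0,0,0], "grip": 2.4}}

```text
t: 28.15
tool_pos: [0.5305, -0.2471, 0.0517]
orientation: [-2.221, -2.222, -0.001]
force: [-0.4, -0.2, -0.2]
opening: 0.0221
gripper_force: 0.0
```

{"method": "play_rows", "body": {"targets": [0,0,-3,0,0,0,-6,0,0,0,-10,0,0,0,-14,0,0,0,-16,0,0,0,-16,0,0,0,-16,0]}}

```text
t: 28.73
tool_pos: [0.5316, -0.2476, 0.2134]
orientation: [2.218, 2.22, 0.002]
force: [0.1, -0.2, -0.4]
opening: 0.0237
gripper_force: 0.0
```

{"method": "play_rows", "body": {"targets": [0,-12,0,0,0,-12,0,0,0,-12,0,0,0,-12,0,0,0,-12,0,0,0,-12,0,0]}}

```text
t: 29.23
tool_pos: [0.4104, -0.247, 0.2105]
orientation: [-2.221, -2.22, -0.0]
force: [-0.1, -0.1, -0.4]
opening: 0.024
gripper_force: 0.0
```

```bash
python3 -c "
from h import *
s=read_state();print(s['tool_pos'],s['force'])
c=snap('wrist','w7');s=snap('scene','s7')
a=c['image'][:,:,::-1];b=cv2.resize(s['image'][130:310,190:430,::-1],(512,384),interpolation=cv2.INTER_CUBIC)
cv2.imwrite('pics/m7.png',cv2.resize(np.hstack([a,b]),(800,300)))
for x in(.52,.53,.54):print(x,w2px(c,(x,-.22,.066)))"
```

```text
[ 0.41035807 -0.24704451  0.21052863] [-0.05103754 -0.09169815 -0.3631146 ]
0.52 [358.86934167 157.23253875]
0.53 [368.06195354 157.24154542]
0.54 [377.25482015 157.25055235]
```

View pics/m7.png

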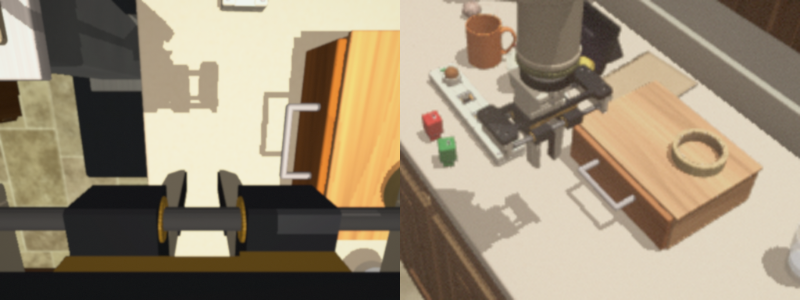

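The drawer looks shut and the mug and night light stand as before. I'll check the seam in one enlarged crop.

```bash
python3 -c "
from h import *
a=cv2.imread('pics/w7.png')[30:240,370:512];b=cv2.imread('pics/w1.png')[30:240,250:392]
cv2.imwrite('pics/m8.png',cv2.resize(np.hstack([b,a]),None,fx=2.7,fy=2.7,interpolation=cv2.INTER_CUBIC))"
```

```text
(no output)
```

View pics/m8.png

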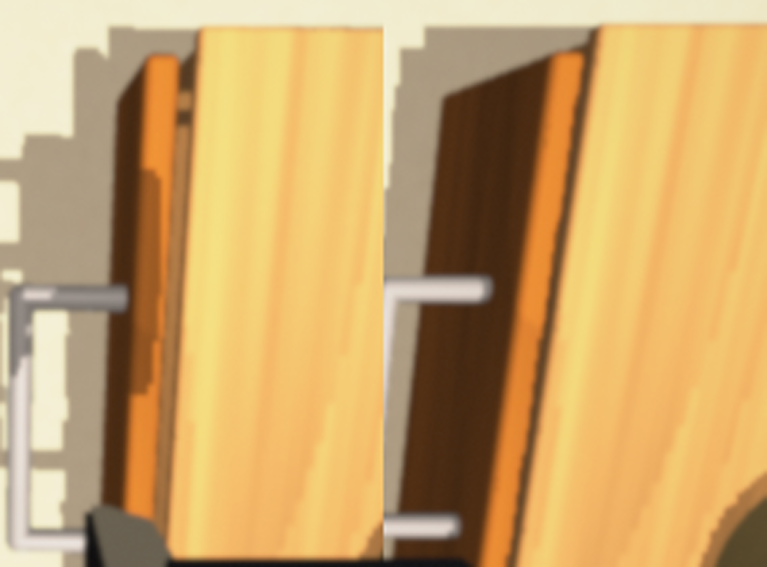

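The earlier gap, visible on the left, is closed on the right. The drawer is shut and the robot is clear, so I'm handing in.

```bash
python3 -c "
from h import *
print(workorder.close_job())"
```

```text
the job is handed in; nothing more can be done
None
```

The job is handed in: all four black chargers are in the drawer, the drawer is shut against its stop, and the night light stayed plugged in with the mug, pot and timer not touched; the hand-in returned no verdict.

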